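Ease the sagging bolt out and hold the aerosol cage ajar

ROBOT

A 6-joint arm with a two-finger parallel gripper is mounted at the origin on the work surface. World frame = base frame: x ahead of the robot, y to its left, z up, the work surface at z = 0. Lengths are in m, angles in rad, forces in N, time in s.
With the tool pointing down it reaches from about 0.375 to 0.975 m from the base axis. Payload 3.8 kg.
Tool frame: the origin (TCP) lies between the finger pads; the fingertips stand tip_extent ahead of it and the grasp point (between the pads) lies 11 mm behind it (tip_extent is the distance from the TCP to the fingertips, in m); z points along the fingers, y is the direction in which the jaws open and shut (so a half turn about z gives the same grasp; the last joint's range is limited). The gripper opens to 85 mm and grips with 20 to 120 N. Pads are 22 mm wide; open, the fingers measure 114 mm over their backs; the gripper's body (76 mm by 85 mm) begins 54 mm behind the grasp point. The pads swing forward as they close: fully open they stand 13 mm farther back than shut.
Start: joints at [1.217, 0.264, 1.604, -0, 1.274, -0.037], TCP at [0.21, 0.641, 0.239] pointing down, gripper open.
Joint ranges: [-2.63, 2.63], [-0.94, 2.18], [0.31, 2.57], [-1.31, 4.45], [0, 2.66], [-2.55, 2.55]. Speed limits (rad/s): [2.57, 2.57, 3.14, 3.14, 3.14, 3.14].

INTERFACE

Orientations are given as a unit quaternion [w, x, y, z].
In Python, from cell import * gives the robot as it stands.
- The arm moves only by the tool jog_arm, never from a script. Its argument "increments" is a list of rows, each a list of 3 entries, a list of its own where there are three numbers: the opening, from 0 (shut) to 1 (fully open), then the shift along the tool's x, y, z in cm, then the turn about the tool's z in degrees. A call has exactly 8 rows; each row shifts and turns the commanded pose from where the row before left it, along the tool's axes as they then stand; what a row does not reach is not made up. A row lasts 1/8 s, in which the tool goes at most 62.5 mm and 10.7 degrees, less where a joint would pass 70% of its speed; a pose out of reach is approached as far as the arm can. A call with a gripper value outside its range is refused whole. The fingers move at their own pace and stop on an object; "force" is the grip in N (left out, the last holds). Time passes only in rows, so rows that do not move let the fingers close, or fill a call up. It gives the time, the measured TCP pose, the force and the opening at its end, in the units of the state.
- get_state(): the state, without advancing time (a new reading comes with each control period).
- read_camera(name): name is "scene" or "side" or "wrist"; returns a dict with "image" (384x512x3 uint8, red, green, blue), "K" (3x3 intrinsics, pixels), "R" (3x3) and "t" (3): a world point X has camera coordinates R X + t. Camera axes: x right, y down, z forward; pixel columns grow to the right and rows downward; lengths in m; the calibration is good to about 2 mm. A picture is of the moment at which its call begins. There is no depth.
- sign_off(): hands the job in, once; it reports no verdict.
The state is a dict: "time": time; "q": joint angles; "qd": joint speeds; "tau": joint torques, N m; "tool_pos": TCP position; "ee_rot": TCP orientation; "ft_force": force on the tool from outside, world axes, zero at the start; "torque": the same for the moment, N m; "grip_width": finger opening in m.
Only numpy, scipy, OpenCV 4.12 (cv2) and the standard library are available. Lean on these libraries where they do the work, as an engineer would, in place of code of your own. Each camera call takes 0.05 s, during which the arm holds its last target. There are 200 camera calls.

TASK

The bolt on the mesh aerosol cage has sagged, so the button on the end of its rod hangs behind the bent-up lip of its keeper: lift the bolt as you pull it back, without forcing it against the lip, until the rod is right out of the keeper. Then pull the gate towards you until its bolt-side edge stands about 10 cm open, and finish holding it there, ajar against its closing spring. Do not swing the gate wide, and leave the things on the table where they are.

Things in the scene. Friction and masses are not known exactly. Their poses are not given: they have to be found in the camera images.
- cage: grey steel-framed mesh cage on the table, fixed, 260 mm deep, 400 wide, 226 high; origin at the centre of its underside. x points from the gate (front, nearest the robot) to the back, y along the front towards the keeper post (robot's left), z up. The gate fills the front between two 30 mm posts: hinge at the -y post, keeper on the +y post.
- knob (a point): centre of the bolt's steel ball knob, 24 mm across, on a 10 mm stalk standing up from the rod, 48 mm above the rod's axis and 15 to 22 mm above the top of the cage, 25 mm in front of the gate's face; the space round it is free from 20 mm below its centre up. Moves with the rod. Its y axis runs along the rod towards the rod's end, its z axis up the stalk.
- rod_end (a point): centre of the outer face of the button at the end of the rod: a steel disc 26 mm across, 8 mm thick, on the 12 mm rod. It lies 100 mm further along the rod than the knob.
- keeper_lip (a point): middle of the top edge of the keeper's bent-up lip, fixed to the cage. The keeper is a flat steel loop round the rod, 20 mm wide along it (18 mm of that towards the gate from here), 34 mm across inside, its roof 35 mm above the lip. Level, the rod's axis is 17.5 mm above the lip and the button passes; sagged, the button hangs 7 mm below the lip's edge, behind it.
- keeper: the same keeper as a whole, a steel strap loop 42 mm across and 55 mm high on the front of the cage's +y post; origin in the middle of the loop, on the axis of the rod when level. Axes as the cage's. A pull of over 40 N on the jammed rod would wrench it off.
- barrel (a joint): tilt of the barrel in which the rod slides, rad: 0 = sagged, at rest; 0.052 = level; stop at 0.058. It turns on a rear screw 135 mm behind the knob (rod shot). Lifting the knob raises it: 7 mm of lift there brings it level, at least 5 mm is needed for the button to clear the lip. It weighs 3 to 5 N at the knob and drops back if let go.
- bolt (a joint): how far the rod is drawn back, m: 0 = shot home, stop at 0.055. It slides freely up to 12 mm from home, where the button meets the lip; the rod is out of the keeper from 0.040 on. It is drawn along itself away from the keeper (cage -y) with about 2 N and stays where it is left. Pulled without lifting it jams.
- gate (a joint): gate's opening angle, rad: 0 = shut, growing as the bolt side comes out to the robot (cage -x; counterclockwise from above). A spring pulls it shut with 0.45 N m when shut and 0.5 N m more per rad. It weighs about 2 kg with the bolt and swings clear of the table.
- gate_hinge (a point): point on the gate's vertical hinge axis, at 200 mm height. The knob is 283 mm from it along the gate when the rod is shot, and 18 mm in front of it.
- gate_edge (a point): middle of the gate's bolt-side edge, on its front face, 200 mm above the table and 331 mm from the hinge axis: 10 cm of opening here is 0.30 rad.
- gate_leaf: the gate: grey steel frame of 20 mm thick bars with wire mesh, 330 mm wide, from 22 to 222 mm above the table, with the bolt on its front at the top. Origin on the hinge axis at table height; its y axis runs along the gate from the hinge to the bolt side.
- brush_pot: bystander: glass of paint brushes, 76 mm across, 205 mm high over the brushes, in front of the gate where a wide swing would strike it. Origin under its centre.
- tape_roll: bystander: roll of masking tape lying flat, 100 mm across, 25 mm high. Origin under its centre.
- stapler: bystander: desk stapler, 150 mm long, 50 mm high. Origin under its centre.
- paint_jar: bystander: jar of paint, 64 mm across, 85 mm high. Origin under its centre.

How it is judged:
By the outcome, as a careful person would: the job done as asked, in the order asked, and still so for the second after the job is handed in, while the arm keeps its last pose, push and grip.
It also fails if it takes over 34 s, if anything falls off the work surface, if the arm or the gripper's body presses on something with over 40 N, if the wrist force passes 120 N, or if a joint passes its speed limit or range.

## Working session

There is one attempt and no reset: what is moved stays moved. The work goes in short steps, Python scripts to look and compute and a tool call to move; the robot and the scene stay as the last step left them, time stands still between calls to the robot, and variables do not carry over. Pictures are saved under pics/ and viewed, about 8 in all and at most 12, crops included, and the job is handed in when it is done.

Besides the shell and the picture viewer there is one more tool, called as name(argument=value, ...), one argument or row to a line, values as JSON. jog_arm: Moves the arm, as the interface text tells. Its arguments: {"type":"object","properties":{"increments":{"type":"array","items":{"type":"array"}},"force":{"type":"number"}},"required":["increments"]}

```bash
mkdir -p pics; python3 - <<'E'
from cell import *
import cv2
s=get_state();print({k:np.round(v,3).tolist() for k,v in s.items()} if 'np' in globals() else s)
for n in ["scene","side"]:
    c=read_camera(n);cv2.imwrite(f"pics/{n}0.png",cv2.resize(c["image"][:,:,::-1],(800,600),interpolation=cv2.INTER_CUBIC));print(n,c["K"],c["R"],c["t"])
E
```

```text
{'time': 0.0, 'q': array([ 1.21707744e+00,  2.64759324e-01,  1.60539131e+00, -2.27208040e-06,
        1.27368454e+00, -3.69182226e-02]), 'qd': array([ 0.00068388,  0.0010389 , -0.00031487,  0.00127778,  0.00138391,
       -0.00055291]), 'tau': array([-9.88453394e-05, -5.15133977e+01, -3.67311180e+01, -1.07200851e-04,
        1.31877878e-02,  4.81003951e-06]), 'tool_pos': array([0.21004714, 0.64073252, 0.23794849]), 'ee_rot': array([-2.16548123e-04,  1.57738339e-01,  9.87480308e-01, -1.10015251e-03]), 'ft_force': array([-0.3706799 ,  0.01852558,  0.19601208]), 'torque': array([-0.05044998, -0.01145504, -0.00091862]), 'grip_width': 0.08579675853529034}
scene [[414.22118966   0.         256.02852462]
 [  0.         414.22118966 194.18518718]
 [  0.           0.           1.        ]] [[ 0.9887374  -0.14947468 -0.00746141]
 [-0.13227788 -0.8494893  -0.51075482]
 [ 0.07000653  0.50598937 -0.85969404]] [-0.56763487  0.1719043   1.0906872 ]
side [[452.74359973   0.         243.81656851]
 [  0.         452.74359973 194.54914287]
 [  0.           0.           1.        ]] [[ 0.99823175 -0.05836554  0.01126231]
 [-0.03396007 -0.71547378 -0.69781372]
 [ 0.04878617  0.69619734 -0.71619074]] [-0.57257218  0.14114943  1.17225184]
```

View pics/scene0.png

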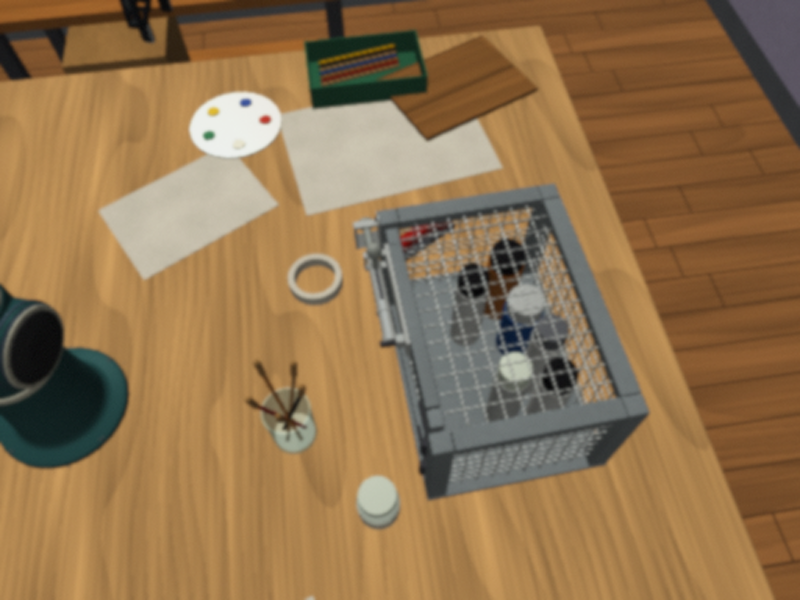

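View pics/side0.png

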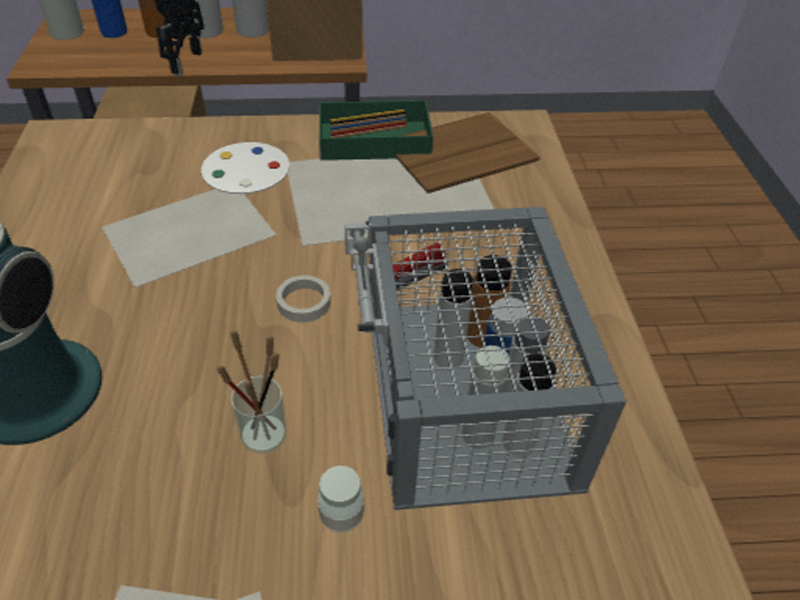

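The cage stands with its front to the robot. In the scene view its top corners are near (380,215), (555,190), (645,408) and (430,450), the bolt is near (370,260), and the pot is near (293,430). I'll zoom in on the bolt.

```bash
python3 - <<'E'
from cell import *
import cv2,numpy as np
o=[]
for n,(x,y) in dict(scene=(218,132),side=(212,132)).items():
    c=read_camera(n)["image"][y:y+100,x:x+66,::-1]
    o.append(cv2.resize(c,None,fx=6,fy=6,interpolation=cv2.INTER_CUBIC))
cv2.imwrite("pics/z1.png",np.hstack(o))
E
```

```text
(no output)
```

View pics/z1.png

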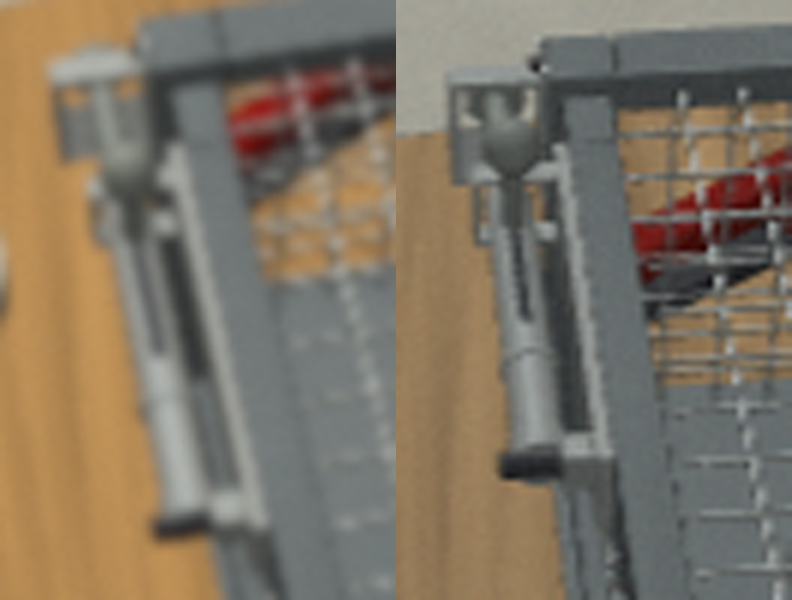

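```bash
cat > h.py <<'E'
from cell import *
import numpy as np, cv2
from scipy.optimize import least_squares
def proj(c,X): 
    p=(np.atleast_2d(X)@c["R"].T+c["t"])@c["K"].T; return p[:,:2]/p[:,2:]
def tri(obs):
    f=lambda X: np.concatenate([proj(c,X)[0]-u for c,u in obs])
    r=least_squares(f,[.6,.2,.2]); return r.x,r.fun
def onz(c,u,z):
    d=c["R"].T@np.linalg.solve(c["K"],[*u,1]); o=-c["R"].T@c["t"]; return o+d*(z-o[2])/d[2]
def cage(p,l):
    a=p[2]; R=np.array([[np.cos(a),-np.sin(a),0],[np.sin(a),np.cos(a),0],[0,0,1]]); return np.atleast_2d(l)@R.T+[p[0],p[1],0]
E
python3 - <<'E'
from h import *
sc=read_camera("scene");sd=read_camera("side")
k,r=tri([(sc,(238.9,159.6)),(sd,(230.3,154.9))]);print("knob",k,r)
L=np.array([[-.13,.2,.226],[.13,.2,.226],[.13,-.2,.226],[-.13,-.2,.226]])
ps=np.array([[378,215],[556,187],[646,409],[427,452]])*.64-.2
pd=np.array([[370,217],[545,209],[623,401],[391,409]])*.64-.2
f=lambda p:np.concatenate([(proj(sc,cage(p,L))-ps).ravel(),(proj(sd,cage(p,L))-pd).ravel()])
r=least_squares(f,[.73,.2,.1]);p=r.x;print("cage",p,r.fun.round(1))
a=p[2];l=lambda X:(np.array([[np.cos(a),np.sin(a)],[-np.sin(a),np.cos(a)]])@(X[:2]-p[:2]))
print("knob in cage",l(k))
for n,c,u,z in [("potbase s",sc,(295,433),0),("pot d",sd,(263,432),0),("jar",sd,(341,484),.085),("tape",sc,(315,278),.012),("brush tip scene a",sc,(258,367),.2),("b",sc,(294,369),.2)]:
    X=onz(c,np.array(u)*.64-.2,z);print(n,X,l(X))
E
```

```text
knob [0.54424046 0.06333734 0.24503571] [-0.66636692  0.12666052  0.69394506 -0.06791137]
cage [ 0.71106481 -0.04091185  0.01958957] [ 5.3 -5.5 -6.  -1.8 -7.5  5.6  6.1 -0.3  6.  -2.6 -5.1 -1.5 -7.8  2.1
  8.4  4.7]
knob in cage [-0.16475028  0.10749699]
potbase s [ 0.38284075 -0.10724233  0.        ] [-0.32946038 -0.05988839]
pot d [ 0.38013247 -0.1031045   0.        ] [-0.33208709 -0.05569831]
jar [ 0.50313451 -0.25081589  0.085     ] [-0.21200207 -0.20579076]
tape [0.44126053 0.18276216 0.012     ] [-0.26537112  0.22891611]
brush tip scene a [ 0.36255332 -0.07842858  0.2       ] [-0.34917951 -0.03068278]
b [ 0.41213414 -0.08920388  0.2       ] [-0.29981927 -0.04242721]
```

```bash
python3 - <<'E'
from h import *
sc=read_camera("scene");sd=read_camera("side")
ps=np.array([[378,215],[556,187],[646,409],[427,452]])*.64-.2
pd=np.array([[370,217],[545,209],[623,401],[391,409]])*.64-.2
for z in(.226,.25):
    for c,p in((sc,ps),(sd,pd)):
        X=np.array([onz(c,u,z) for u in p]);e=np.roll(X,-1,0)-X
        print(z,X[:,:2].round(3).tolist(),np.linalg.norm(e,axis=1).round(3),np.degrees(np.arctan2(e[:,1],e[:,0])).round(1))
print([tri([(sc,a),(sd,b)])[0].round(3) for a,b in zip(ps,pd)])
E
```

```text
0.226 [[0.562, 0.142], [0.85, 0.153], [0.864, -0.229], [0.573, -0.242]] [0.289 0.383 0.291 0.384] [   2.4  -88.  -177.4   91.7]
0.226 [[0.561, 0.147], [0.849, 0.155], [0.862, -0.234], [0.57, -0.232]] [0.288 0.389 0.292 0.379] [  1.6 -88.1 179.5  91.2]
0.25 [[0.56, 0.122], [0.84, 0.134], [0.853, -0.237], [0.571, -0.25]] [0.28  0.371 0.282 0.372] [   2.4  -88.  -177.4   91.7]
0.25 [[0.56, 0.117], [0.838, 0.125], [0.85, -0.251], [0.568, -0.249]] [0.278 0.376 0.283 0.366] [  1.6 -88.1 179.5  91.2]
[array([0.561, 0.132, 0.238]), array([0.848, 0.15 , 0.23 ]), array([ 0.868, -0.225,  0.214]), array([ 0.569, -0.251,  0.253])]
```

jog_arm(
  increments=[
    [1,[0,0,-6],0],
    [1,[-4.1,-3.7,0],0],
    [1,[-4.1,-3.7,0],0],
    [1,[-4.1,-3.7,0],0],
    [1,[-4.1,-3.7,0],0],
    [1,[-4.1,-3.7,0],0],
    [1,[-4.1,-3.7,0],0],
    [1,[-4.1,-3.7,0],0],
  ],
  force=40,
)

```text
time: 1.4
tool_pos: [0.403, 0.3043, 0.2996]
ee_rot: [0.0, 0.158, 0.987, 0.0]
ft_force: [1.3, -0.4, 0.0]
grip_width: 0.0855
```

jog_arm(
  increments=[
    [1,[-4.1,-3.7,0],0],
    [1,[-4.1,-3.7,0],0],
    [1,[-4.1,-3.7,0],0],
    [1,[-4.1,-3.7,0],0],
    [1,[0,0,0],-10],
    [1,[0,0,0],-10],
    [1,[0,0,0],0],
    [1,[0,0,0],0],
  ],
)

```text
time: 2.4
tool_pos: [0.512, 0.1143, 0.2994]
ee_rot: [0.0, -0.015, 1.0, 0.0]
ft_force: [-0.3, -0.1, 0.7]
grip_width: 0.0854
```

```bash
python3 - <<'E'
from h import *
from scipy.spatial.transform import Rotation as Ro
s=get_state();print(s["time"],s["tool_pos"],s["ft_force"]);q=s["ee_rot"];R=Ro.from_quat([*q[1:],q[0]]).as_matrix();print(R.round(3))
print(globals().get("tip_extent"))
sc=read_camera("scene");w=read_camera("wrist")
print("knob in wrist:",proj(w,[.544,.063,.245]))
img=w["image"][:,:,::-1].copy()
cv2.imwrite("pics/w1.png",cv2.resize(img,(800,600)))
E
ls
```

```text
2.4 [0.51198618 0.11428077 0.29938475] [-0.34286366 -0.08987768  0.66446655]
[[-1.   -0.03  0.  ]
 [-0.03  1.    0.  ]
 [-0.    0.   -1.  ]]
0.008
knob in wrist: [[185.83113352 252.58100939]]
h.py
pics
```

View pics/w1.png

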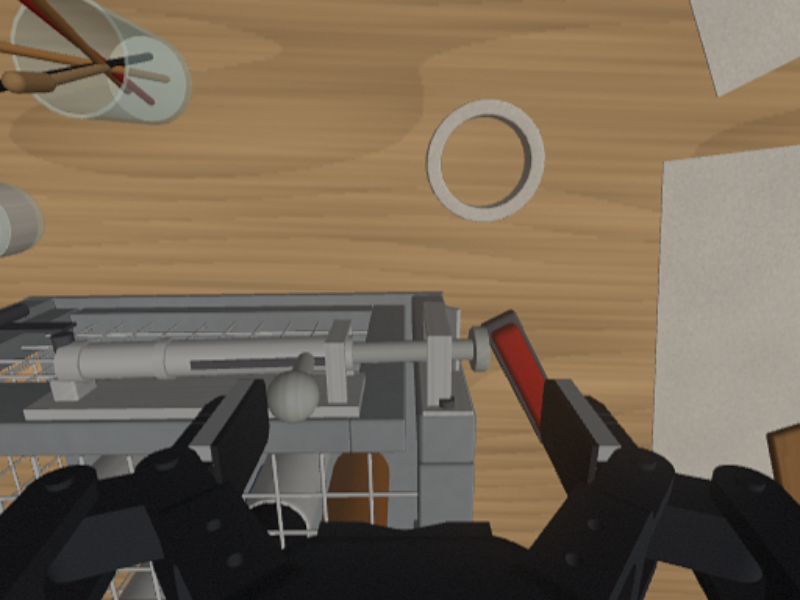

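The wrist view puts the ball knob at (293,396) and the button at (483,348), hanging beyond the keeper. The knob is within 2 px of my prediction. I'll refine it with all three views.

```bash
python3 - <<'E'
from h import *
s=get_state();w=read_camera("wrist");sc=read_camera("scene");sd=read_camera("side")
k,r=tri([(sc,(238.9,159.6)),(sd,(230.3,154.9)),(w,(187.3,253.2)),(w,(187.3,253.2))]);print(k,r.round(2))
f=lambda a,b,z:onz(w,np.array(b)*.64-.2,z)-onz(w,np.array(a)*.64-.2,z)
for a,b,z in [((30,416),(360,407),.205),((0,427),(348,419),.222),((418,462),(472,461),.226)]:
    e=f(a,b,z);print("yaw",np.degrees(np.arctan2(-e[0],e[1])),np.linalg.norm(e))
R=np.array([[-1,-.03,0],[-.03,1,0],[0,0,-1]])
print("tool shift cm",R.T@(k+[0,0,-.010]-s["tool_pos"])*100)
E
```

```text
[0.54461901 0.06398551 0.24466657] [-0.53 -0.03  0.85 -0.13 -0.02 -0.05 -0.02 -0.05]
yaw 3.5053696000373025 0.18406021855206303
yaw 3.2410904674508654 0.18112085546962614
yaw 2.985492396255375 0.02824795855878868
tool shift cm [-3.11540523 -5.14082307  6.47126927]
```

jog_arm(
  increments=[
    [1,[-1.6,-2.5,0],0],
    [1,[-1.5,-2.6,0],0],
    [1,[0,0,2.2],-1.5],
    [1,[0,0,2.2],0],
    [1,[0,0,2.0],0],
    [1,[0,0,0],0],
    [0.5,[0,0,0],0],
    [0,[0,0,0],0],
  ],
  force=40,
)

```text
time: 3.65
tool_pos: [0.5455, 0.0644, 0.2366]
ee_rot: [0.001, -0.029, 1.0, 0.0]
ft_force: [0.2, -0.8, -0.2]
grip_width: 0.0516
```

jog_arm(
  increments=[
    [0,[0,0,0],0],
    [0,[0,0,0],0],
    [0,[0,0,0],0],
    [0,[0,0,0],0],
    [0,[0,0,0],0],
    [0,[0,0,0],0],
    [0,[0,0,0],0],
    [0,[0,0,0],0],
  ],
)

```text
time: 4.65
tool_pos: [0.5452, 0.0642, 0.2362]
ee_rot: [0.001, -0.029, 1.0, 0.0]
ft_force: [-0.1, -0.8, 5.8]
grip_width: 0.0214
```

```bash
python3 - <<'E'
from h import *
s=get_state();print(s["time"],s["tool_pos"],s["ft_force"],s["torque"],s["grip_width"])
w=read_camera("wrist")["image"];d=read_camera("side")["image"][132:232,190:290]
cv2.imwrite("pics/w2.png",np.hstack([cv2.resize(w[90:384,56:456],(400,294)),cv2.resize(d,(294,294),interpolation=3)])[:,:,::-1])
E
```

```text
4.65 [0.54519702 0.06423895 0.23615509] [-0.11702285 -0.76502357  5.75486698] [-0.04111912  0.08968467 -0.0033631 ] 0.021402916558037513
```

View pics/w2.png

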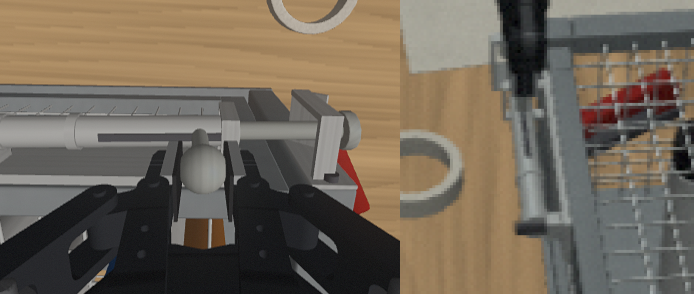

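The pads enclose the ball, and the 5.8 N upward reading comes from the pads swinging down as they closed. I'll lift first, then check.

jog_arm(
  increments=[
    [0,[0,0,-0.2],0],
    [0,[0,0,-0.2],0],
    [0,[0,0,-0.2],0],
    [0,[0,0,-0.1],0],
    [0,[0,0,0],0],
    [0,[0,0,0],0],
    [0,[0,0,0],0],
    [0,[0,0,0],0],
  ],
)

```text
time: 5.75
tool_pos: [0.5445, 0.0642, 0.2421]
ee_rot: [-0.0, -0.029, 1.0, 0.0]
ft_force: [1.3, -2.6, -9.1]
grip_width: 0.0212
```

```bash
python3 - <<'E'
from h import *
s=get_state();print(s["time"],s["tool_pos"],s["ft_force"],s["torque"],s["grip_width"])
w=read_camera("wrist")["image"];d=read_camera("side")["image"][132:232,190:290]
cv2.imwrite("pics/w3.png",np.hstack([cv2.resize(w[90:384,56:456],(400,294)),cv2.resize(d,(294,294),interpolation=3)])[:,:,::-1])
E
```

```text
5.75 [0.54452783 0.06422349 0.24207934] [ 1.29968446 -2.56773175 -9.1405562 ] [ 0.25484419 -0.2863588   0.03262136] 0.021249504726967593
```

View pics/w3.png

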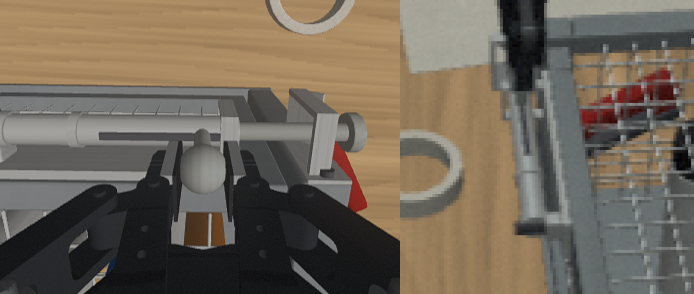

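Lifted about 6 mm and the button has risen. I'll add a little lift, watching for the stop, and draw a few mm within the free 12 mm.

jog_arm(
  increments=[
    [0,[0,0,-0.07],0],
    [0,[0,0,0],0],
    [0,[0,-0.25,0],0],
    [0,[0,-0.25,0],0],
    [0,[0,-0.25,0],0],
    [0,[0,0,0],0],
    [0,[0,0,0],0],
    [0,[0,0,0],0],
  ],
)

```text
time: 6.85
tool_pos: [0.5452, 0.0566, 0.243]
ee_rot: [0.0, -0.029, 1.0, -0.0]
ft_force: [-0.1, 1.5, -1.5]
grip_width: 0.021
```

```bash
python3 - <<'E'
from h import *
for i in range(2):
    s=get_state();print(s["time"],s["tool_pos"],s["ft_force"],s["torque"],s["grip_width"])
    W=read_camera("wrist")
w=W["image"]
c0=w[110:260,140:440]
cv2.imwrite("pics/w4.png",cv2.resize(c0,None,fx=2.6,fy=2.6,interpolation=3)[:,:,::-1])
E
```

```text
6.85 [0.54520464 0.05664929 0.24301042] [-0.13678401  1.49674444 -1.48535762] [ 0.20342946 -0.02192015 -0.12571177] 0.021043710326693964
6.9 [0.54522574 0.05665174 0.24304015] [ 0.6483102   0.79217891 -3.14733989] [ 0.17141905 -0.0260897  -0.09378717] 0.0214633138851047
```

View pics/w4.png

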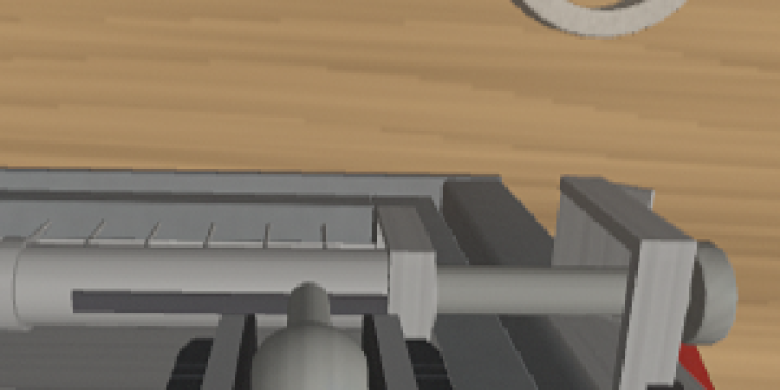

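The button is now just behind the keeper, at right (710,295), with the rod looking level. I'll pull slowly through the lip zone, checking the force.

jog_arm(
  increments=[
    [0,[0,-0.25,0],0],
    [0,[0,-0.25,0],0],
    [0,[0,-0.2,0],0],
    [0,[0,-0.1,0],0],
    [0,[0,0,0],0],
    [0,[0,0,0],0],
    [0,[0,0,0],0],
    [0,[0,0,0],0],
  ],
)

```text
time: 7.95
tool_pos: [0.5456, 0.0485, 0.2429]
ee_rot: [-0.0, -0.029, 1.0, -0.0]
ft_force: [0.6, 0.7, -2.7]
grip_width: 0.0212
```

The knob has gone 15.7 mm, past the lip contact, at under 1 N. Continuing to about 50 mm.

jog_arm(
  increments=[
    [0,[0,-0.5,0],0],
    [0,[0,-0.5,0],0],
    [0,[0,-0.5,0],0],
    [0,[0,-0.5,0],0],
    [0,[0,-0.5,0],0],
    [0,[0,0,0],0],
    [0,[0,0,0],0],
    [0,[0,0,0],0],
  ],
)

```text
time: 8.95
tool_pos: [0.5468, 0.0231, 0.2426]
ee_rot: [-0.0, -0.029, 1.0, -0.001]
ft_force: [-1.1, -3.0, -4.1]
grip_width: 0.0215
```

jog_arm(
  increments=[
    [0,[0,-0.4,0],0],
    [0,[0,-0.4,0],0],
    [0,[0,-0.2,0],0],
    [0,[0,0,0],0],
    [0,[0,0,0],0],
    [0,[0,0,0],0],
    [0,[0,0,0],0],
    [0,[0,0,0],0],
  ],
)

```text
time: 9.95
tool_pos: [0.5475, 0.0136, 0.2429]
ee_rot: [-0.0, -0.029, 1.0, -0.0]
ft_force: [-1.9, 0.2, -3.2]
grip_width: 0.0211
```

```bash
python3 - <<'E'
from h import *
s=get_state();print(s["time"],s["tool_pos"],s["ft_force"],s["torque"],s["grip_width"])
w=read_camera("wrist")["image"]
cv2.imwrite("pics/w5.png",cv2.resize(w[60:384,56:512],None,fx=1.6,fy=1.6,interpolation=3)[:,:,::-1])
E
```

```text
9.95 [0.54749537 0.01363357 0.24288927] [-1.91173145  0.24272434 -3.19924644] [-0.06534106  0.5592335  -0.13069456] 0.02105802255330255
```

View pics/w5.png

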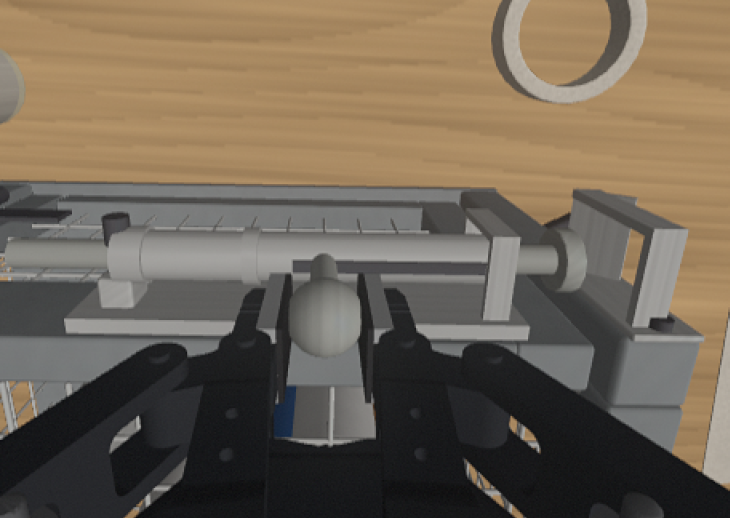

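The rod is out: the button at (570,260) is clear of the keeper at (650,260), and the draw is about 50 mm. Next I'll swing the gate along its arc, turning the tool with it.

jog_arm(
  increments=[
    [0,[0.35,-0.03,0],-0.9],
    [0,[0.7,-0.06,0],-1.7],
    [0,[0.7,-0.06,0],-1.7],
    [0,[0.7,-0.06,0],-1.7],
    [0,[0.7,-0.06,0],-1.7],
    [0,[0.35,-0.03,0],-0.9],
    [0,[0,0,0],0],
    [0,[0,0,0],0],
  ],
)

```text
time: 11.0
tool_pos: [0.5134, 0.0068, 0.2432]
ee_rot: [0.0, -0.104, 0.995, 0.0]
ft_force: [1.3, 2.0, -3.1]
grip_width: 0.0213
```

```bash
python3 - <<'E'
from h import *
s=get_state();print(s["time"],s["tool_pos"],s["ft_force"],s["torque"],s["grip_width"])
p=s["tool_pos"][:2]-[.5789,-.2173];print("r",np.linalg.norm(p),"theta",np.arctan2(-p[0],p[1])-.0576-np.arctan2(.018,.2324))
E
```

```text
11.0 [0.51341395 0.0068172  0.24315068] [ 1.32959306  1.96112295 -3.09119037] [ 0.30325711 -0.14242061 -0.18098085] 0.021321773365313306
r 0.23348863736607925 theta 0.1493831057725039
```

Halfway, with low forces. Same again.

jog_arm(
  increments=[
    [0,[0.35,-0.03,0],-0.9],
    [0,[0.7,-0.06,0],-1.7],
    [0,[0.7,-0.06,0],-1.7],
    [0,[0.7,-0.06,0],-1.7],
    [0,[0.7,-0.06,0],-1.7],
    [0,[0.4,-0.03,0],-0.9],
    [0,[0,0,0],0],
    [0,[0,0,0],0],
  ],
)

```text
time: 12.0
tool_pos: [0.4799, -0.0057, 0.243]
ee_rot: [0.0, -0.178, 0.984, 0.0]
ft_force: [2.3, 1.9, -3.0]
grip_width: 0.0212
```

```bash
python3 - <<'E'
from h import *
s=get_state();print(s["time"],s["tool_pos"],s["ft_force"],s["torque"],s["grip_width"])
p=s["tool_pos"][:2]-[.5789,-.2173];print("r",np.linalg.norm(p),"theta",np.arctan2(-p[0],p[1])-.0576-np.arctan2(.018,.2324))
w=read_camera("wrist");sd=read_camera("side")["image"]
cv2.imwrite("pics/f.png",np.hstack([cv2.resize(w["image"],(400,300)),cv2.resize(sd[80:368,100:484],(400,300))])[:,:,::-1])
E
```

```text
12.0 [ 0.47992238 -0.00573529  0.24297737] [ 2.34838234  1.88065318 -2.95420095] [ 0.31353904 -0.23051999 -0.0745158 ] 0.021166534371848032
r 0.23357267901054968 theta 0.3026887164543287
```

View pics/f.png

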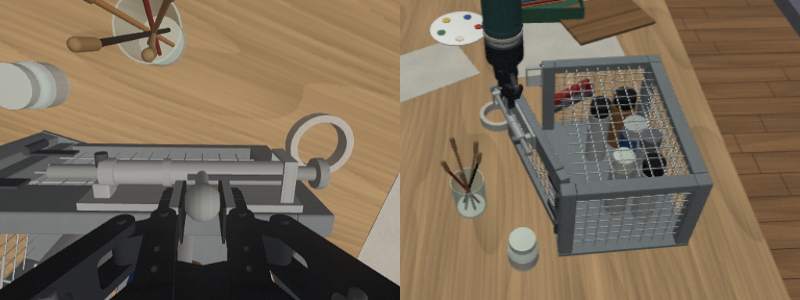

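The gate stands ajar at about 0.30 rad with the knob held. The keeper is clear, and the pot, jar and tape are in place. Handing in.

```bash
python3 - <<'E'
from h import *
s=get_state();print(s["time"],s["tool_pos"],abs(s["qd"]).max(),s["grip_width"]);print(sign_off())
E
```

```text
12.1 [ 0.48000618 -0.0057424   0.24294138] 0.0018505614627453955 0.02128715211329355
the job is handed in; nothing more can be done
None
```

The bolt is out of its keeper and the gate is held ajar at about 10 cm. I handed the job in at 12.1 s of the 34 s allowed.

- **Bolt:** I gripped the ball knob, raised it about 7 mm until the rod looked level, and drew it back about 50 mm. The force along the rod read under 1 N just past the lip and at most 3 N after that, so I saw no jam. The wrist picture shows the button clear of the keeper.
- **Gate:** I swung it along its arc and am still holding the knob. The last check gave an opening of 0.303 rad, about 10 cm at the edge, with the arm at rest and about 3 N of sideways force on the tool. That angle comes from the tool position and my estimate of where the hinge is. The last side view shows the gate ajar, but I did not measure its edge there.
- **Bystanders:** the tape, paint pot and jar look untouched in the last side view. I never picked out the stapler clearly in any picture, but the arm kept high throughout.

Three readings disagreed with what I expected:
- My corner fit of the whole cage was poor, off by up to 8 pixels. I worked from the knob, which agreed across three cameras, and from the rod's direction instead.
- The grip read about 21 mm on the 24 mm ball. It held steady throughout with no sign of slipping.
- The upward pull read 9 N during the first lift, above the 3 to 5 N stated. It settled to about 3 N afterwards.

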